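# Offer the ball lens to the raking light

## Task

Swing the hasp up off the dust case's lid and over past upright to the front, lift the lid and leave it standing open; then take out the dish that holds the loose glass ball, turn it a quarter turn so that its pouring spout points at the spot lamp beside the case, and finish while still holding it level in the lamp's beam, with the ball at the height of the lamp's glass and about 15 cm in front of it. Keep the dish level and the ball near its middle all the way, and leave the spare dish and everything else on the bench alone.

Things in the scene. Friction and masses are not known exactly. Their poses are not given: they have to be found in the camera images.
- case: Grey dust case, 190 (its x) x 290 (its y) x 60 mm high with the lid's 10 mm on top, fixed to the bench. Origin: centre of its underside; its -x side is the front (towards the robot) with the hasp in the middle, its +x side carries the lid's hinge; z up. Walls 6 mm; the felt floor lies 10 mm above the origin. A low divider (4 mm thick, 26 mm above the underside) along x at y = 0 parts two bays; one dish stands in each, about 68 mm to either side.
- hasp (a joint): Hinge of the steel hasp, rad: 0 = lying flat on the lid over the staple, 1.57 = upright, up to 3.1 = folded out to the front. It swings up and to the front (the case's -x) about the case's y axis. Friction (about 0.014 N m) keeps it where it is left. Its strap is 30 mm wide, 3 mm thick, 36 mm long.
- hasp_hinge (a point): The hasp's hinge axis, middle, at the case's front top edge (72 mm above the case's underside). Axes as the hasp's: at 0 they are the case's.
- hasp_pull (a point): Middle of the round cross bar (7 mm thick, along the case's y, 33 mm free between its two legs) of the open loop at the hasp's free end. With the hasp shut it lies 52 mm behind the hinge axis (towards the case's +x) and 16 mm above it, 18 mm above the lid; nothing is under it but the lid, and the strap ends 16 mm short of it.
- lid (a joint): Hinge of the lid, rad: 0 = shut, 1.57 = upright, 1.9 = its stop. Opens upward about the case's y axis at the far (+x) edge. Stiff (friction 0.22 N m; the lid weighs 0.18 kg): it stays where it is left.
- lid_knob (a point): Centre of the lid's black flat-sided pull knob, 26 (case x) x 22 (case y) x 24 mm high with rounded edges, on a 12 mm stem; 36 mm above the lid's top, in the middle of the lid.
- lid_hinge (a point): Middle of the lid's hinge axis, at the case's far top edge. With the lid shut the knob's centre lies 95 mm from it towards the front and 46 mm above it. The lid reaches 190 mm from the axis.
- dish: The dish that holds the ball: round black-anodised aluminium sorting dish, 62 mm outside, 26 mm high, wall 3.5 mm, about 90 g, hollow floor. Origin: centre of its underside; x points to its pouring spout, z up. The spout is an opening in the rim 30 mm wide (the rim is only 12.5 mm high there) with a lip 30 mm wide that reaches 45 mm from the dish's axis. It stands in either bay with the spout towards the case's front.
- spare_dish: A second dish of the same make, empty, in the other bay; to be left alone.
- ball_center (a point): Centre of the loose pale glass ball, 20 mm thick, 10 g, lying in the middle of the dish's hollow floor (14 mm above the dish's underside). The floor rises 1 mm at 10 mm from the middle and 3.5 mm at 20 mm, and the ball rolls freely.
- lamp_face (a point): Centre of the round front glass (46 mm) of the black spot lamp, 220 mm above the mat; the lamp stands on the left (+y) side of the case and is fixed. x of this point points backwards into the lamp's head (56 mm thick), so the beam runs level along -x, across the case; z up.
- barrel: Bystander: black lens barrel standing on end, 70 mm thick, 105 mm high. Origin: centre of its underside, as for the others below.
- front_cell: Bystander: flat black lens cell, 68 mm across, 24 mm high.
- spatula: Bystander: double-ended steel spatula, 200 mm long, 8 mm thick.
- hood: Bystander: black ring, 64 mm across, 26 mm high.
- solvent: Bystander: small bottle, 52 mm across, 110 mm high.
- blower: Bystander: rubber blower bulb standing on end, 58 mm across, 105 mm high.
- swab_cup: Bystander: white cup of swabs, 56 mm across, 65 mm high, swabs to 105 mm.
There are look-alikes about, which are no part of the job. Leave any red or turquoise look-alike of the part that bears lamp_face alone.

How it is judged:
On the way, in this order (a step that is already met when the one before it is completed fails the run):
1. the hasp is swung off the lid, past upright (value of joint hasp above 1.65 rad), for 0.2 s.
2. the lid stands open (value of joint lid above 1.25 rad), for 0.2 s.
3. the dish is lifted clear of the case with the ball in it (height (world z) of dish above 0.085 m and horizontal distance between ball_center and dish below 0.014 m and contact force between dish and the fingers above 0.5 N), for 0.2 s.
At the end, for the whole second after the job is handed in: Dish gripped, touching nothing else, still, level (0.12 rad), ball within 8 mm of its middle; ball 10-20 cm before the lamp glass, 30 mm sideways and 35 mm in height of the beam axis; spout at the lamp within 0.15 rad; hasp over 1.6, lid over 1.2 rad; bystanders within 30 mm of their starts (x of ball_center in the frame of lamp_face between -0.2 and -0.1 m and y of ball_center in the frame of lamp_face between -0.03 and 0.03 m and z of ball_center in the frame of lamp_face between -0.035 and 0.035 m and angle between the x axis of dish and the x axis of lamp_face, either way round below 0.15 rad and x of lamp_face in the frame of dish above 0.05 m and angle between dish's own z axis and vertical below 0.12 rad and horizontal distance between ball_center and dish below 0.008 m and contact force between ball and dish above 0.02 N and contact force between dish and the fingers above 0.5 N and contact force between dish and case below 0.05 N and contact force between dish and lamp below 0.05 N and linear speed of dish below 0.02 m/s and value of joint hasp above 1.6 rad and value of joint lid above 1.2 rad and distance of each of spare_dish, barrel, front_cell, spatula, hood, solvent, blower, swab_cup from where it was at the start of the episode below 0.03 m); the arm keeps its last pose, push and grip.
It fails at once if the lid is forced up against the hasp before it is swung clear (value of joint lid above 0.06 rad and value of joint hasp below 1.5 rad).
It fails at once if the ball rolls over 14 mm from the dish's middle, against its wall, or falls out (horizontal distance between ball_center and dish above 0.014 m or distance between ball_center and dish above 0.03 m).
It fails at once if the dish is tipped over 0.26 rad (angle between dish's own z axis and vertical above 0.26 rad).
It fails at once if a bystander is disturbed (moved over 30 mm) (distance of any of spare_dish, barrel, front_cell, spatula, hood, solvent, blower, swab_cup from where it was at the start of the episode above 0.03 m).
It also fails if it takes over 72 s, if anything falls off the work surface, if the arm or the gripper's body presses on something with over 40 N, if the wrist force passes 120 N, or if a joint passes its speed limit or range.

## Robot

A 6-joint arm with a two-finger parallel gripper is mounted at the origin on the work surface. World frame = base frame: x ahead of the robot, y to its left, z up, the work surface at z = 0. Lengths are in m, angles in rad, forces in N, time in s.
With the tool pointing down it reaches from about 0.3 to 0.875 m from the base axis. Payload 4.2 kg.
Tool frame: the origin (TCP) lies midway between the tips of the shut fingers; the grasp point (between the pads) lies 19 mm behind it; z points along the fingers, y is the line along which they close (so a half turn about z gives the same grasp; the last joint's range is limited). The gripper opens to 85 mm and grips with 20 to 120 N. Pads are 22 mm wide; open, the fingers measure 114 mm over their backs; the gripper's body (76 mm by 85 mm) begins 54 mm behind the grasp point. The pads swing forward as they close: fully open they stand 13 mm farther back than shut.
Start: joints at [-1.275, 0.32, 1.565, -0, 1.257, -0.02], TCP at [0.179, -0.547, 0.231] pointing down, gripper open.
Joint ranges: [-3.11, 3.11], [-0.84, 2.01], [0.21, 2.61], [-1.34, 4.49], [0.05, 2.63], [-2.56, 2.56]. Speed limits (rad/s): [2.57, 2.57, 3.14, 3.14, 3.14, 3.14].

## Interface

Orientations are given as a rotation vector (axis times angle).
In Python, from workcell import telemetry, get_image, camera_params, ticket, spotter gives the robot as it stands.
- The arm moves only by the tool step_arm, never from a script. Its arguments are lists of equal length, an entry for each row: "translation": the shift along the tool's x, y, z in m, a list of three; "spin": the turn about the tool's z in degrees. A call has exactly 8 rows; each row shifts and turns the commanded pose from where the row before left it, along the tool's axes as they then stand; what a row does not reach is not made up. A row lasts 1/8 s, in which the tool goes at most 62.5 mm and 10.7 degrees, less where a joint would pass 70% of its speed; a pose out of reach is approached as far as the arm can. A call is refused whole if a number of a shift passes 0.0625 or a number of a turn 10.7, either way. A call with a gripper value outside its range is refused whole. "jaw" is the finger opening in m, from 0 to 0.0854, set as the call begins (left out, the last holds). The fingers move at their own pace and stop on an object; "newtons" is the grip in N (left out, the last holds). Time passes only in rows, so rows that do not move let the fingers close, or fill a call up. It gives the time, the measured TCP pose, the force, the opening and the grip force at its end, in the units of the state.
- telemetry.state(): the state, without advancing time (a new reading comes with each control period).
- get_image(name): name is "side" or "top" or "wrist"; returns the picture (420x560x3 uint8, red, green, blue); there is no depth.
- camera_params(name): a dict with "K" (3x3 intrinsics, pixels), "rvec" (rotation vector, rad) and "tvec" (3), from world to camera coordinates, as OpenCV has them. Camera axes: x right, y down, z forward; pixel columns grow to the right and rows downward; lengths in m; the calibration is good to about 2 mm. A picture is of the moment at which its call begins: read the wrist's pose just before it. camera_params takes no time and is no camera call; for the wrist camera it gives the pose at the moment of the call.
- ticket.close_job(): hands the job in; it is judged then, once.
Trained networks look in the newest picture that a camera, given by its name, has taken for a name from the list of things; names that differ only in an ending like _2 or _b are one class to them, and where a whole thing is asked for, a point or a joint stands for the part that bears it (a point fixed in the world has none). Each returns a list of dicts, best first, with "score" (0 to 1); they miss things now and then, are a little off and sometimes report something else, mostly with a low value. They report only what shows in the picture. A call takes as long as a camera call. They do not tell look-alikes from the thing itself.
- spotter.look_for(camera, query): "bbox" ([left, top, width, height] in pixels, round what is visible of it).
- spotter.trace(camera, query): "region" (420x560 bool, what is visible of it) and "bbox" ([left, top, width, height] in pixels, round what is visible of it).
The state is a dict: "time_s": time; "joints": joint angles; "joint_velocities": joint speeds; "tau": joint torques, N m; "position": TCP position; "tool_rot": TCP orientation; "force": force on the tool from outside, world axes, zero at the start; "wrist_torque": the same for the moment, N m; "width": opening from 0.0 (shut) to 1.0 (fully open); "finger_force": force on a finger pad.
Only numpy, scipy, OpenCV 4.12 (cv2) and the standard library are available. Lean on these libraries where they do the work, as an engineer would, in place of code of your own. Each camera call takes 0.05 s, during which the arm holds its last target. There are 200 camera calls.

## Working session

There is one attempt and no reset: what is moved stays moved. The work goes in short steps, Python scripts to look and compute and a tool call to move; the robot and the scene stay as the last step left them, time stands still between calls to the robot, and variables do not carry over. Pictures are saved under pics/ and viewed, at most 12 in all, crops included, and the job is handed in when it is done.

Besides the shell and the picture viewer there is one more tool, called after "Emit:" by a JSON object that holds its "method" and its "body". step_arm: Moves the arm, as the interface text tells. Its arguments: {"type":"object","properties":{"translation":{"type":"array","items":{"type":"array","items":{"type":"number"}}},"spin":{"type":"array","items":{"type":"number"}},"jaw":{"type":"number"},"newtons":{"type":"number"}},"required":["translation","spin"]}

```bash
mkdir -p pics; python3 - <<'E'
from workcell import telemetry, get_image, camera_params, ticket, spotter
import cv2, numpy as np
for c in ["top","side"]:
    im=get_image(c); cv2.imwrite(f"pics/{c}0.png",im[:,:,::-1])
    p=camera_params(c); R=cv2.Rodrigues(np.array(p["rvec"]))[0]
    print(c,np.round(p["K"],1).tolist(),np.round(R,3).tolist(),"cam pos",np.round(-R.T@np.array(p["tvec"]).ravel(),3))
    for q in ["case","hasp","lid_knob","hasp_pull","lamp_face","dish","ball_center","barrel","blower","solvent","swab_cup","hood","front_cell","spatula"]:
        print(q,[(np.round(d["bbox"]).tolist(),round(d["score"],2)) for d in spotter.look_for(c,q)][:4])
s=telemetry.state(); print(s)
E
```

```text
top [[395.4, 0.0, 284.2], [0.0, 395.4, 210.7], [0.0, 0.0, 1.0]] [[-0.004, -1.0, -0.01], [-0.982, 0.006, -0.188], [0.188, 0.01, -0.982]] cam pos [ 0.361 -0.013  1.157]
case [([260.0, 170.0, 106.0, 75.0], 0.9)]
hasp [([429.0, 236.0, 6.0, 66.0], 0.69), ([307.0, 218.0, 19.0, 23.0], 0.67)]
lid_knob [([262.0, 165.0, 105.0, 75.0], 0.96), ([303.0, 219.0, 21.0, 22.0], 0.41), ([379.0, 268.0, 19.0, 19.0], 0.31)]
hasp_pull [([305.0, 216.0, 19.0, 24.0], 0.69), ([129.0, 282.0, 26.0, 22.0], 0.65)]
lamp_face [([147.0, 184.0, 61.0, 48.0], 0.96), ([114.0, 131.0, 66.0, 58.0], 0.94), ([167.0, 250.0, 61.0, 35.0], 0.75)]
dish [([262.0, 167.0, 103.0, 76.0], 0.52)]
ball_center []
barrel [([382.0, 187.0, 34.0, 27.0], 0.62)]
blower [([238.0, 143.0, 19.0, 17.0], 0.86), ([262.0, 168.0, 104.0, 72.0], 0.63)]
solvent [([379.0, 267.0, 22.0, 20.0], 0.69)]
swab_cup [([131.0, 282.0, 27.0, 22.0], 0.62)]
hood [([405.0, 172.0, 21.0, 22.0], 0.69), ([308.0, 215.0, 16.0, 25.0], 0.49)]
front_cell [([225.0, 209.0, 25.0, 18.0], 0.86)]
spatula [([428.0, 234.0, 9.0, 70.0], 0.47), ([238.0, 145.0, 18.0, 17.0], 0.46), ([303.0, 217.
[... 911 characters left out ...]
0.43)]
spatula []
{'time_s': 1.5, 'joints': array([-1.27498418e+00,  3.19590130e-01,  1.56447413e+00, -7.65154367e-06,
        1.25740928e+00, -2.00077577e-02]), 'joint_velocities': array([-0.00066171, -0.00023633, -0.00101717,  0.00095874, -0.00058628,
       -0.00192316]), 'tau': array([ 4.98430963e-04, -4.15406442e+01, -2.34417164e+01,  1.08776885e-05,
        2.45930851e-04,  2.36747752e-06]), 'position': array([ 0.17859351, -0.54658507,  0.23135368]), 'tool_rot': array([3.10238721e+00, 4.94014558e-01, 1.43946014e-05]), 'force': array([ 0.40211575,  0.02333285, -0.24351326]), 'wrist_torque': array([ 0.0146544 , -0.01634239, -0.00789239]), 'finger_force': 0.0, 'width': 1.0048934188246785}
```

```bash
python3 -c "
import cv2,numpy as np
a=cv2.imread('pics/top0.png');b=cv2.imread('pics/side0.png')
cv2.imwrite('pics/t1.png',cv2.resize(a,(800,600)));cv2.imwrite('pics/s1.png',cv2.resize(b,(800,600)))"
```

```text
(no output)
```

View pics/t1.png

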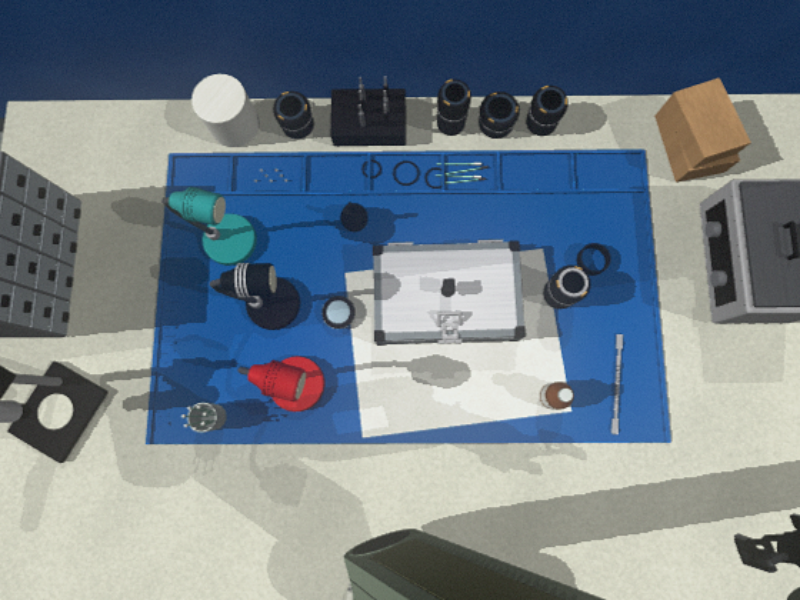

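View pics/s1.png

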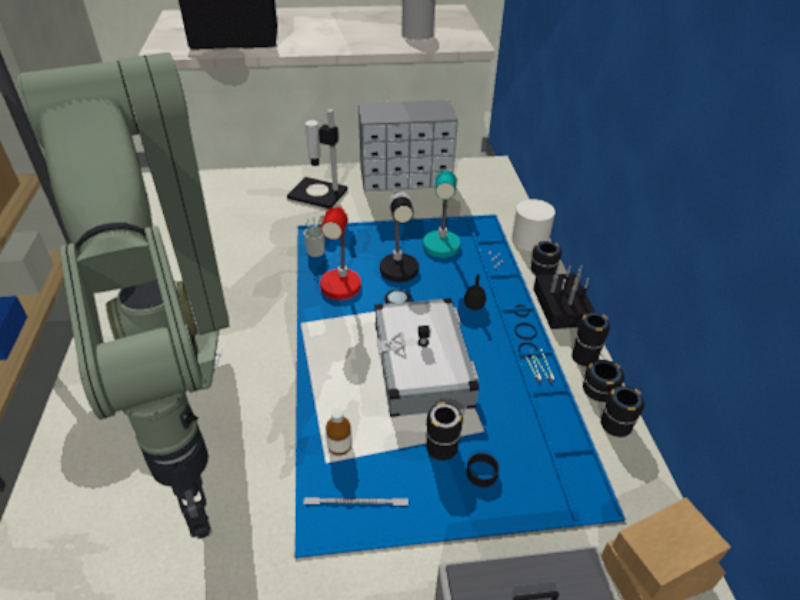

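```bash
cat > h.py <<'E'
import numpy as np, cv2
from workcell import telemetry, get_image, camera_params, ticket, spotter
from scipy.optimize import minimize
from scipy.spatial.transform import Rotation as Ro
def cam(c):
    p=camera_params(c); return np.array(p["K"]),np.array(p["rvec"],float).ravel(),np.array(p["tvec"],float).ravel()
def proj(P,C): return cv2.projectPoints(np.array(P,float).reshape(-1,3),C[1],C[2],C[0],None)[0].reshape(-1,2)
def ray(uv,C):
    R=cv2.Rodrigues(C[1])[0]; return -R.T@C[2], R.T@np.linalg.solve(C[0],[uv[0],uv[1],1.])
def at_z(uv,C,z):
    o,d=ray(uv,C); return o+d*(z-o[2])/d[2]
def tri(obs):
    A=np.zeros((3,3));b=np.zeros(3)
    for uv,C in obs:
        o,d=ray(uv,C);d/=np.linalg.norm(d);M=np.eye(3)-np.outer(d,d);A+=M;b+=M@o
    return np.linalg.solve(A,b)
def hullmask(P,C):
    m=np.zeros((420,560),np.uint8);cv2.fillConvexPoly(m,cv2.convexHull(np.round(proj(P,C)*16).astype(np.int32)),1,shift=4);return m>0
def case_frame(x,y,th): 
    c,s=np.cos(th),np.sin(th);return np.array([[c,-s,0],[s,c,0],[0,0,1]]),np.array([x,y,0])
E
python3 - <<'E'
from h import *
Cs={c:cam(c) for c in ["top","side"]}
for c in Cs: get_image(c)
T={}
for c in Cs:
    d=spotter.trace(c,"case"); T[c]=d[0]["region"]; print(c,d[0]["bbox"],T[c].sum(),d[0]["score"])
box=np.array([[sx*.095,sy*.145,z] for sx in(-1,1) for sy in(-1,1) for z in(0,.07)])
def cost(p):
    R,t=case_frame(*p);J=0
    for c in Cs:
        m=hullmask(box@R.T+t,Cs[c]);J+=1-(m&T[c]).sum()/(m|T[c]).sum()
    return J
o=at_z((312,205),Cs["top"],.07);print(o)
best=min((minimize(cost,[o[0],o[1],th],method="Nelder-Mead",options=dict(initial_simplex=[[o[0],o[1],th],[o[0]+.02,o[1],th],[o[0],o[1]+.02,th],[o[0],o[1],th+.1]],maxiter=200)) for th in(-.1,0,.1)),key=lambda r:r.fun)
print(best.x,best.fun)
for c in Cs:
    for d in spotter.trace(c,"lamp_face"): print(c,d["bbox"],d["score"])
# crops
a=cv2.imread('pics/top0.png');b=cv2.imread('pics/side0.png')
R,t=case_frame(*best.x)
for im,c in((a,"top"),(b,"side")):
    for q in proj(box[1::2]@R.T+t,Cs[c]): cv2.circle(im,tuple(np.round(q).astype(int)),1,(0,0,255),-1)
cr=lambda im,x,y,w,h,f:cv2.resize(im[y:y+h,x:x+w],(w*f,h*f),interpolation=cv2.INTER_CUBIC)
L=np.vstack([cr(a,140,170,80,60,5),cr(b,250,120,80,60,5)])
Rr=np.vstack([cr(a,250,160,133,100,3),cr(b,240,200,133,100,3)])
cv2.imwrite('pics/c1.png',np.hstack([L,Rr]))
E
```

```text
top [259.9, 167.8, 106.2, 75.7] 7256 0.63
side [260.4, 209.8, 76.1, 84.3] 4775 0.88
[ 0.58447551 -0.08030108  0.07      ]
[ 0.5933354  -0.08344513  0.022457  ] 0.07421928878860173
top [165.7, 247.8, 61.5, 43.0] 0.96
top [119.5, 132.0, 59.6, 54.1] 0.95
top [148.7, 185.5, 59.0, 44.4] 0.94
side [298.1, 120.1, 25.0, 63.2] 0.95
side [268.4, 133.6, 23.9, 61.4] 0.71
side [222.4, 144.0, 30.5, 66.7] 0.56
```

View pics/c1.png

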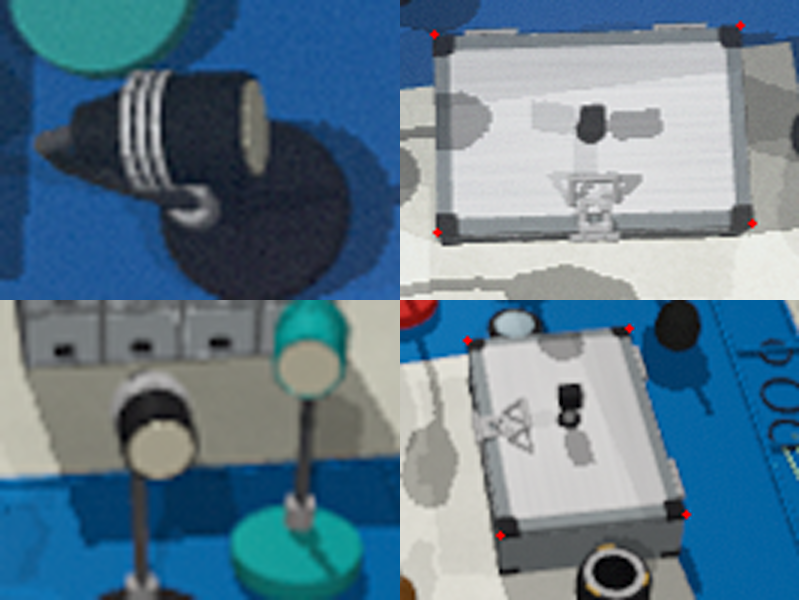

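```bash
cat >> h.py <<'E'
def yaw(s): 
    x=Ro.from_rotvec(s["tool_rot"]).as_matrix()[:,0]; return np.arctan2(x[1],x[0])
def plan(dst,psi,n,ramp=0,s=None,pos=None,yw=None):
    """rows in tool axes from the present pose to world dst, yaw psi; n rows (trapezoid with ramp rows)"""
    s=s or telemetry.state(); p=np.array(s["position"] if pos is None else pos); y=yaw(s) if yw is None else yw
    w=np.minimum(1,np.minimum(np.arange(n)+1,n-np.arange(n))/(ramp+1.)); w/=w.sum()
    dp=np.array(dst)-p; da=(psi-y+np.pi)%(2*np.pi)-np.pi; rows=[];sp=[]
    for k in w:
        d=dp*k; c,sn=np.cos(y),np.sin(y)
        rows.append([round(float(v),4) for v in (c*d[0]+sn*d[1], sn*d[0]-c*d[1], -d[2])]); sp.append(round(float(-np.degrees(da*k)),2)); y+=da*k
    print("rows",rows,"spin",sp)
E
python3 - <<'E'
from h import *
s=telemetry.state(); Cs={c:cam(c) for c in ["top","side"]}
K,r,t=cam("wrist"); R=cv2.Rodrigues(r)[0]; Rt=Ro.from_rotvec(s["tool_rot"]).as_matrix()
print("cam in tool",Rt.T@(-R.T@t-s["position"]),np.round((R@Rt).T,3).tolist(),K[0,0])
M={}
for c,f,box in(("top","top0",(180,180,30,35)),("side","side0",(268,130,30,40))):
    im=cv2.imread(f"pics/{f}.png").astype(int); x,y,w,h=box; m=np.zeros((420,560),bool)
    sub=im[y:y+h,x:x+w]; B,G,Rr=sub[...,0],sub[...,1],sub[...,2]
    if c=="top": m[y:y+h,x:x+w]=(Rr>100)&(Rr>B-10)
    else: m[y:y+h,x:x+w]=(Rr>110)
    n,l,st,_=cv2.connectedComponentsWithStats(m.astype(np.uint8)); 
    q=(191,195) if c=="top" else (282,150); M[c]=l==l[q[1],q[0]]; print(c,M[c].sum(),st[l[q[1],q[0]]])
p0=tri([((191,195.5),Cs["top"]),((282.4,149.6),Cs["side"])]); print("tri",p0)
a=np.linspace(0,2*np.pi,40)
def circ(p,rad=.023): u=np.array([-np.sin(p[3]),np.cos(p[3]),0]); return np.array(p[:3])+rad*(np.outer(np.cos(a),u)+np.outer(np.sin(a),[0,0,1]))
def cost(p): 
    J=0
    for c in Cs: m=hullmask(circ(p),Cs[c]);J+=1-(m&M[c]).sum()/max(1,(m|M[c]).sum())
    return J
rs=[]
for ph in(1.2,1.5,1.8):
    x0=np.r_[p0,ph]; r=minimize(cost,x0,method="Nelder-Mead",options=dict(initial_simplex=np.vstack([x0]+[x0+d for d in np.diag([.01,.01,.01,.2])]),maxiter=300)); rs.append(r); print(r.x,r.fun)
plan([.50,-.085,.27],np.pi/2+.02,16,2)
E
```

```text
cam in tool [ 0.07346543 -0.00090195 -0.14374345] [[0.001, -0.958, -0.288], [1.0, 0.001, -0.0], [0.0, -0.288, 0.958]] 310.4343010630116
top 56 [189 186   4  18  56]
side 116 [276 144  13  12 116]
tri [0.5810304  0.22300565 0.22150194]
[0.58233923 0.22516166 0.22177748 1.6879564 ] 0.32963784183296374
[0.58223917 0.22513259 0.22190894 1.69658852] 0.3077593722755013
[0.58240814 0.22517175 0.22186853 1.72259375] 0.32767402376910026
rows [[0.0107, -0.0081, -0.0009], [0.0219, -0.0155, -0.0018], [0.0341, -0.0212, -0.0028], [0.0359, -0.018, -0.0028], [0.0374, -0.0147, -0.0028], [0.0386, -0.0112, -0.0028], [0.0394, -0.0076, -0.0028], [0.04, -0.004, -0.0028], [0.0402, -0.0004, -0.0028], [0.04, 0.0033, -0.0028], [0.0396, 0.0069, -0.0028], [0.0388, 0.0105, -0.0028], [0.0377, 0.014, -0.0028], [0.0362, 0.0173, -0.0028], [0.023, 0.0137, -0.0018], [0.0111, 0.0075, -0.0009]] spin [-1.74, -3.48, -5.22, -5.22, -5.22, -5.22, -5.22, -5.22, -5.22, -5.22, -5.22, -5.22, -5.22, -5.22, -3.48, -1.74]
```

Emit:
{"method": "step_arm", "body": {"translation": [[0.0107,-0.0081,-0.001],[0.0219,-0.0155,-0.002],[0.034,-0.021,-0.003],[0.036,-0.018,-0.003],[0.0375,-0.0147,-0.003],[0.0386,-0.0112,-0.003],[0.0394,-0.0076,-0.003],[0.04,-0.004,-0.003]], "spin": [-1.74,-3.48,-5.22,-5.22,-5.22,-5.22,-5.22,-5.22], "jaw": 0.018}}

```text
time_s: 2.8
position: [0.3401, -0.3139, 0.2526]
tool_rot: [2.788, 1.448, 0.001]
force: [0.5, -0.1, 0.0]
width: 0.212
finger_force: 0.0
```

Emit:
{"method": "step_arm", "body": {"translation": [[0.04,-0.0004,-0.003],[0.04,0.0033,-0.003],[0.0396,0.007,-0.003],[0.0388,0.0105,-0.003],[0.0377,0.014,-0.003],[0.036,0.0173,-0.003],[0.023,0.0137,-0.002],[0.011,0.0075,-0.001]], "spin": [-5.22,-5.22,-5.22,-5.22,-5.22,-5.22,-3.48,-1.74]}}

```text
time_s: 3.8
position: [0.5002, -0.0838, 0.2734]
tool_rot: [-2.194, -2.248, -0.0]
force: [0.2, -0.1, 0.7]
width: 0.209
finger_force: 0.0
```

```bash
python3 - <<'E'
from h import *
s=telemetry.state(); print(s["time_s"],s["position"],yaw(s),s["width"],s["force"])
C=cam("wrist"); np.savez("w1.npz",K=C[0],r=C[1],t=C[2])
im=get_image("wrist")[:,:,::-1].copy(); 
for q in["hasp","hasp_pull","lid_knob","lamp_face"]: print(q,[(np.round(d["bbox"]).tolist(),round(d["score"],2)) for d in spotter.look_for("wrist",q)][:3])
box=np.array([[sx*.095,sy*.145,.07] for sx in(-1,1) for sy in(-1,1)]); R,t=case_frame(.5933,-.0834,.0225)
for P in list(box)+[[-.043,0,.088],[0,0,.106],[-.095,0,.072]]:
    q=proj(R@np.array(P)+t,C)[0]; print(P,np.round(q)); cv2.circle(im,tuple(np.round(q).astype(int)),2,(0,0,255),-1)
cv2.imwrite("pics/w1.png",cv2.resize(im,(800,600),interpolation=cv2.INTER_CUBIC))
E
```

```text
3.8 [ 0.50017605 -0.08382263  0.2734191 ] 1.5949322988877275 0.20939331441055045 [ 0.21701467 -0.14452641  0.67269169]
hasp [([264.0, 160.0, 55.0, 44.0], 0.71)]
hasp_pull [([262.0, 160.0, 55.0, 47.0], 0.78)]
lid_knob [([272.0, 36.0, 192.0, 259.0], 0.7)]
lamp_face []
[-0.095 -0.145  0.07 ] [275. 293.]
[-0.095  0.145  0.07 ] [275.  41.]
[ 0.095 -0.145  0.07 ] [424. 294.]
[0.095 0.145 0.07 ] [464.  41.]
[-0.043, 0, 0.088] [323. 186.]
[0, 0, 0.106] [367. 190.]
[-0.095, 0, 0.072] [275. 182.]
```

View pics/w1.png

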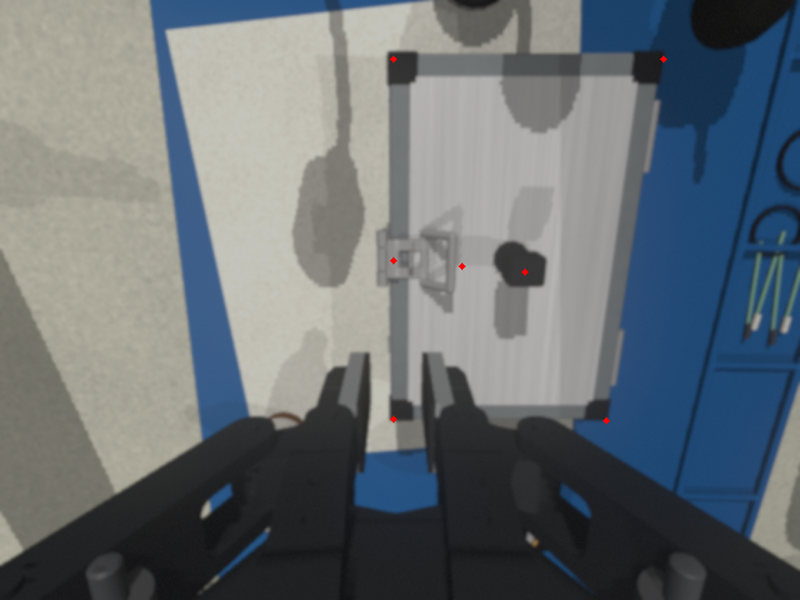

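```bash
python3 - <<'E'
from h import *
d=np.load("w1.npz"); C=(d["K"],d["r"],d["t"])
px=np.array([[388,52],[665,52],[610,419.5],[389,420]])*.7
obj=np.array([[-.095,.145],[.095,.145],[.095,-.145],[-.095,-.145]])
P=np.array([at_z(p,C,.07)[:2] for p in px]); print(P)
print("w",P[1]-P[0],P[2]-P[3],"h",P[0]-P[3],P[1]-P[2])
c=P.mean(0); Q=P-c; th=np.arctan2((obj[:,0]*Q[:,1]-obj[:,1]*Q[:,0]).sum(),(obj*Q).sum()); print(c,th)
b=at_z(np.array([453,261])*.7,C,.088); print("bar",b)
k=at_z(np.array([535,269])*.7,C,.112);print("knob~",k)
cx,cy=c; 
for P in([-.043,0,.088],[0,0,.106]): R,t=case_frame(cx,cy,th); print(R@np.array(P)+t)
E
```

```text
[[ 0.49111232  0.06336797]
 [ 0.68554996  0.06815982]
 [ 0.69513958 -0.22609524]
 [ 0.49790062 -0.23158727]]
w [0.19443764 0.00479185] [0.19723896 0.00549203] h [-0.0067883   0.29495524] [-0.00958962  0.29425507]
[ 0.59242562 -0.08153868] 0.027322264288672012
bar [ 0.54358576 -0.08132895  0.088     ]
knob~ [ 0.5985482  -0.08042692  0.112     ]
[ 0.54944167 -0.08271339  0.088     ]
[ 0.59242562 -0.08153868  0.106     ]
```

Emit:
{"method": "step_arm", "body": {"translation": [[0.0006,0.0055,0.02],[0.0006,0.0055,0.02],[0.0006,0.0055,0.02],[0.0006,0.0055,0.02],[0,0.0055,0.02],[0,0.0055,0.02],[0,0.0055,0.02],[0,0.0055,0.013]], "spin": [0,0,0,0,0,0,0,0], "jaw": 0.024}}

```text
time_s: 5.05
position: [0.5433, -0.0831, 0.1195]
tool_rot: [-2.2, -2.242, 0.001]
force: [-0.1, -0.0, 0.7]
width: 0.283
finger_force: 0.0
```

```bash
python3 - <<'E'
from h import *
s=telemetry.state(); print(s["time_s"],s["position"],yaw(s),s["width"],s["force"])
C=cam("wrist"); np.savez("w2.npz",K=C[0],r=C[1],t=C[2])
im=get_image("wrist")[:,:,::-1].copy()
for q in["hasp_pull"]: print(q,[(np.round(d["bbox"]).tolist(),round(d["score"],2)) for d in spotter.look_for("wrist",q)][:3])
p=s["position"]
print("tcp",proj(p,C),"bar z at",proj([p[0],p[1],.088],C))
cv2.imwrite("pics/w2.png",cv2.resize(im,(800,600),interpolation=cv2.INTER_CUBIC))
E
```

```text
5.05 [ 0.54330992 -0.08305429  0.11946025] 1.5896927247848154 0.28274747783237036 [-0.1038693  -0.00672582  0.67495227]
hasp_pull [([184.0, 196.0, 94.0, 82.0], 0.83)]
tcp [[276.91667436 263.74538099]] bar z at [[276.99894325 239.65491504]]
```

View pics/w2.png

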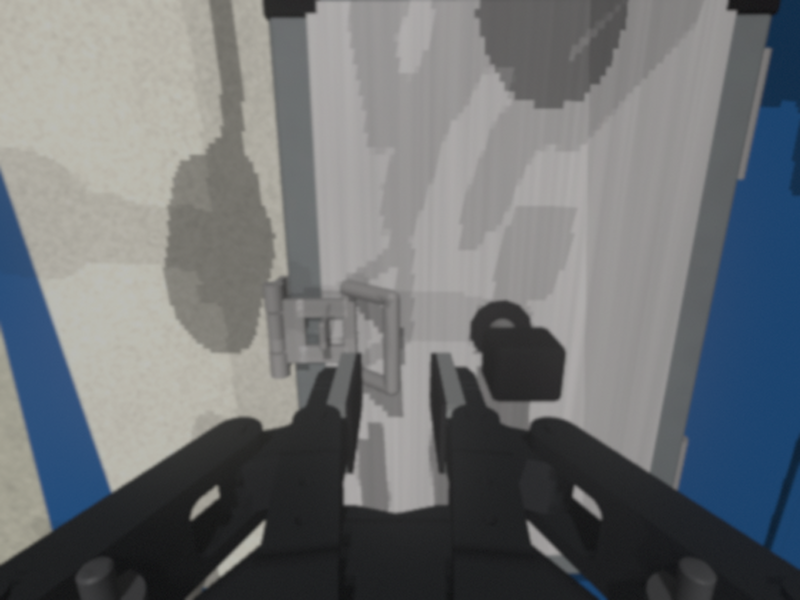

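Emit:
{"method": "step_arm", "body": {"translation": [[0,-0.0015,0.008],[0,0,0.008],[0,0,0.008],[0,0,0.006],[0,0,0.005],[0,0,0.005],[0,0,0],[0,0,0]], "spin": [0,0,0,0,0,0,0,0]}}

```text
time_s: 6.15
position: [0.5426, -0.0823, 0.0804]
tool_rot: [2.198, 2.244, 0.0]
force: [0.5, 0.0, 0.6]
width: 0.279
finger_force: 0.0
```

Emit:
{"method": "step_arm", "body": {"translation": [[0,0,0],[0,0,0],[0,0,0],[0,0,0],[0,0,0],[0,0,0],[0,0,0],[0,0,0]], "spin": [0,0,0,0,0,0,0,0], "jaw": 0.0, "newtons": 30}}

```text
time_s: 7.15
position: [0.5412, -0.0823, 0.0804]
tool_rot: [-2.197, -2.243, 0.003]
force: [-5.8, -0.3, 4.2]
width: 0.065
finger_force: 29.5
```

Emit:
{"method": "step_arm", "body": {"translation": [[0,-0.0034,-0.0064],[0,-0.0032,-0.006],[0,-0.0039,-0.0056],[0,-0.0046,-0.0051],[0,-0.0052,-0.0044],[0,-0.0057,-0.0038],[0,-0.0062,-0.003],[0,-0.0064,-0.0022]], "spin": [0,0,0,0,0,0,0,0]}}

```text
time_s: 8.15
position: [0.5064, -0.0832, 0.1189]
tool_rot: [2.195, 2.24, 0.008]
force: [4.8, 1.3, 5.4]
width: 0.061
finger_force: 29.4
```

Emit:
{"method": "step_arm", "body": {"translation": [[0,-0.0067,-0.0014],[0,-0.0068,-0.0005],[0,-0.0069,0.0003],[0,-0.0067,0.0012],[0,-0.0065,0.002],[0,-0.0063,0.0028],[0,-0.0058,0.0036],[0,-0.0053,0.0043]], "spin": [0,0,0,0,0,0,0,0]}}

```text
time_s: 9.15
position: [0.4525, -0.0843, 0.1041]
tool_rot: [2.198, 2.244, -0.0]
force: [3.2, -3.1, 1.4]
width: 0.063
finger_force: 31.8
```

```bash
python3 - <<'E'
from h import *
s=telemetry.state(); print(s["time_s"],s["position"],yaw(s),s["width"],s["force"],s["finger_force"])
a=get_image("side");b=get_image("wrist")
cr=lambda im,x,y,w,h,f:cv2.resize(im[y:y+h,x:x+w],(w*f,h*f),interpolation=cv2.INTER_CUBIC)
cv2.imwrite("pics/w3.png",np.hstack([cr(a,220,180,130,150,3),cr(b,150,150,260,200,2)[:400].repeat(1,0) if 0 else cv2.resize(b,(400,450))])[:,:,::-1])
E
```

```text
9.15 [ 0.45254771 -0.08429322  0.10411902] 1.5913813165907318 0.06286467693214867 [ 3.18558046 -3.05514648  1.40061267] 31.760895252227783
```

View pics/w3.png

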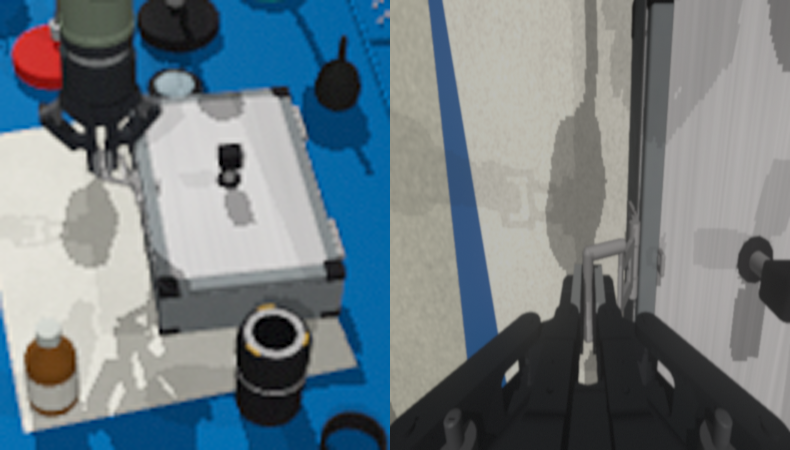

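Emit:
{"method": "step_arm", "body": {"translation": [[0,0,0],[0,0,0],[0,0,0],[0,0,-0.006],[0,0,-0.012],[0,0,-0.02],[0,0,-0.02],[0,0,-0.012]], "spin": [0,0,0,0,0,0,0,0], "jaw": 0.017}}

```text
time_s: 10.25
position: [0.4534, -0.0842, 0.1763]
tool_rot: [2.197, 2.243, 0.002]
force: [0.6, -0.3, -0.7]
width: 0.197
finger_force: 0.0
```

```bash
python3 - <<'E'
from h import *
s=telemetry.state(); print(s["time_s"],s["position"],yaw(s),s["width"],s["force"],s["finger_force"])
plan([.591,-.0815,.165],np.pi+.027,16,2)
E
```

```text
10.25 [ 0.45338298 -0.08415093  0.17629002] 1.5912946843482245 0.19694059260253768 [ 0.59527824 -0.33653134 -0.69943855] 0.0
rows [[-0.0, 0.0033, 0.0003], [-0.0003, 0.0065, 0.0005], [-0.0011, 0.0098, 0.0008], [-0.0022, 0.0096, 0.0008], [-0.0033, 0.0093, 0.0008], [-0.0043, 0.0088, 0.0008], [-0.0053, 0.0083, 0.0008], [-0.0062, 0.0077, 0.0008], [-0.007, 0.0069, 0.0008], [-0.0077, 0.0061, 0.0008], [-0.0084, 0.0052, 0.0008], [-0.0089, 0.0042, 0.0008], [-0.0093, 0.0032, 0.0008], [-0.0096, 0.0021, 0.0008], [-0.0065, 0.0007, 0.0005], [-0.0033, 0.0001, 0.0003]] spin [-2.15, -4.3, -6.46, -6.46, -6.46, -6.46, -6.46, -6.46, -6.46, -6.46, -6.46, -6.46, -6.46, -6.46, -4.3, -2.15]
```

Emit:
{"method": "step_arm", "body": {"translation": [[0,0.0033,0],[-0.0003,0.0065,0.0005],[-0.0011,0.0098,0.0008],[-0.0022,0.0096,0.0008],[-0.0033,0.0093,0.0008],[-0.0043,0.0088,0.0008],[-0.0053,0.0083,0.0008],[-0.0062,0.0077,0.0008]], "spin": [-2.15,-4.3,-6.46,-6.46,-6.46,-6.46,-6.46,-6.46], "jaw": 0.045}}

```text
time_s: 11.25
position: [0.5217, -0.0827, 0.1682]
tool_rot: [-1.159, -2.918, 0.001]
force: [-0.3, -1.0, -0.6]
width: 0.528
finger_force: 0.0
```

Emit:
{"method": "step_arm", "body": {"translation": [[-0.007,0.0069,0.0008],[-0.0077,0.0061,0.0008],[-0.0084,0.0052,0.0008],[-0.0089,0.0042,0.0008],[-0.008,0.0032,0.0008],[-0.008,0.0021,0.0008],[-0.0065,0.0007,0.0005],[-0.0033,0,0]], "spin": [-6.46,-6.46,-6.46,-6.46,-6.46,-6.46,-4.3,-2.15]}}

```text
time_s: 12.25
position: [0.5878, -0.0808, 0.1628]
tool_rot: [0.047, -3.14, -0.0]
force: [-0.1, 0.2, 0.5]
width: 0.527
finger_force: 0.0
```

```bash
python3 - <<'E'
from h import *
s=telemetry.state(); print(s["time_s"],s["position"],yaw(s),s["width"],s["force"],s["finger_force"])
C=cam("wrist"); im=get_image("wrist"); np.savez("w4.npz",K=C[0],r=C[1],t=C[2])
p=s["position"];print(proj([p,[p[0],p[1],.118]],C)/.7)
cv2.imwrite("pics/w4.png",cv2.resize(im,(800,600),interpolation=cv2.INTER_CUBIC)[:,:,::-1])
E
```

```text
12.25 [ 0.58776218 -0.08075504  0.16284991] -3.111630830797502 0.5268484365315753 [-0.13983377  0.24767622  0.54288276] 0.0
[[392.53477328 374.6784311 ]
 [393.10895333 329.3359567 ]]
```

View pics/w4.png

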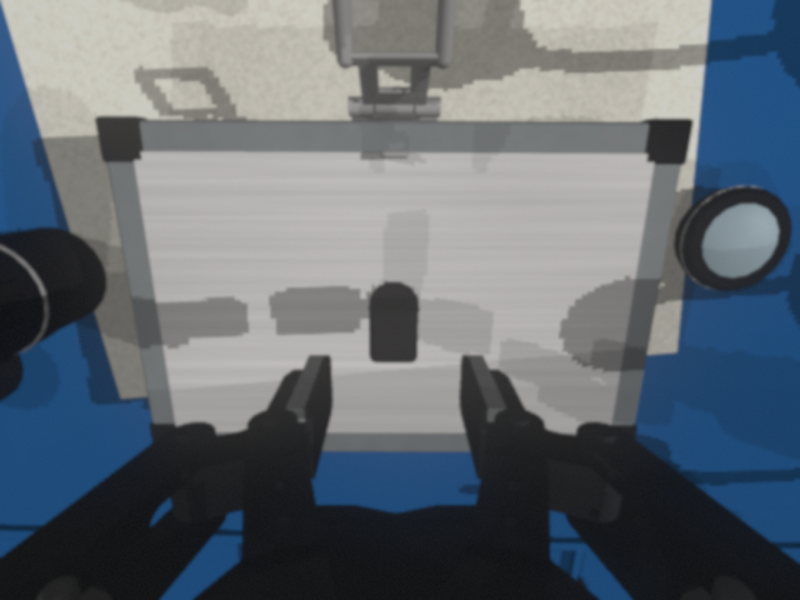

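Emit:
{"method": "step_arm", "body": {"translation": [[-0.001,0,0.006],[-0.001,0,0.012],[-0.001,0,0.014],[0,0,0.014],[0,0,0.012],[0,0,0.009],[0,0,0.006],[0,0,0.002]], "spin": [0,0,0,0,0,0,0,0]}}

```text
time_s: 13.3
position: [0.5908, -0.0808, 0.0886]
tool_rot: [0.044, -3.141, 0.0]
force: [0.2, -0.7, -0.7]
width: 0.526
finger_force: 0.0
```

Emit:
{"method": "step_arm", "body": {"translation": [[0,0,0],[0,0,0],[0,0,0],[0,0,0],[0,0,0],[0,0,0],[0,0,0],[0,0,0]], "spin": [0,0,0,0,0,0,0,0], "jaw": 0.0, "newtons": 35}}

```text
time_s: 14.3
position: [0.591, -0.0818, 0.0894]
tool_rot: [-0.043, 3.14, -0.002]
force: [-0.1, -4.8, 0.9]
width: 0.252
finger_force: 39.1
```

```bash
python3 - <<'E'
import numpy as np
# knob arc about hinge: rel hinge (-95,46); tool x=-world x, tool z=-z
r=np.hypot(95,46);a0=np.arctan2(46,95);th=np.linspace(0,1.48,25)
x=-r*np.cos(a0+th);z=r*np.sin(a0+th)
for i in range(24): print([round(-(x[i+1]-x[i])/1e3,4),0,round(-(z[i+1]-z[i])/1e3,4)],end=", " if i%8<7 else "\n")
E
```

```text
[np.float64(-0.003), 0, np.float64(-0.0058)], [np.float64(-0.0034), 0, np.float64(-0.0056)], [np.float64(-0.0037), 0, np.float64(-0.0054)], [np.float64(-0.004), 0, np.float64(-0.0051)], [np.float64(-0.0043), 0, np.float64(-0.0049)], [np.float64(-0.0046), 0, np.float64(-0.0046)], [np.float64(-0.0049), 0, np.float64(-0.0043)], [np.float64(-0.0052), 0, np.float64(-0.004)]
[np.float64(-0.0054), 0, np.float64(-0.0037)], [np.float64(-0.0056), 0, np.float64(-0.0033)], [np.float64(-0.0058), 0, np.float64(-0.003)], [np.float64(-0.006), 0, np.float64(-0.0026)], [np.float64(-0.0061), 0, np.float64(-0.0022)], [np.float64(-0.0062), 0, np.float64(-0.0018)], [np.float64(-0.0063), 0, np.float64(-0.0015)], [np.float64(-0.0064), 0, np.float64(-0.0011)]
[np.float64(-0.0065), 0, np.float64(-0.0007)], [np.float64(-0.0065), 0, np.float64(-0.0003)], [np.float64(-0.0065), 0, np.float64(0.0001)], [np.float64(-0.0065), 0, np.float64(0.0005)], [np.float64(-0.0064), 0, np.float64(0.0009)], [np.float64(-0.0064), 0, np.float64(0.0013)], [np.float64(-0.0063), 0, np.float64(0.0017)], [np.float64(-0.0062), 0, np.float64(0.0021)]
```

Emit:
{"method": "step_arm", "body": {"translation": [[-0.003,0,-0.0058],[-0.0034,0,-0.0056],[-0.0037,0,-0.0054],[-0.004,0,-0.0051],[-0.0043,0,-0.0049],[-0.0046,0,-0.0046],[-0.0049,0,-0.0043],[-0.0052,0,-0.004]], "spin": [0,0,0,0,0,0,0,0]}}

```text
time_s: 15.3
position: [0.6204, -0.0811, 0.1263]
tool_rot: [0.044, -3.132, 0.002]
force: [-3.1, -6.1, -5.9]
width: 0.256
finger_force: 36.4
```

Emit:
{"method": "step_arm", "body": {"translation": [[-0.0054,0,-0.0037],[-0.0056,0,-0.0033],[-0.0058,0,-0.003],[-0.006,0,-0.0026],[-0.0061,0,-0.0022],[-0.0062,0,-0.0018],[-0.0063,0,-0.0015],[-0.0064,0,-0.0011]], "spin": [0,0,0,0,0,0,0,0]}}

```text
time_s: 16.3
position: [0.668, -0.0799, 0.1465]
tool_rot: [0.044, -3.132, 0.003]
force: [-7.0, -5.5, -0.2]
width: 0.252
finger_force: 36.8
```

Emit:
{"method": "step_arm", "body": {"translation": [[-0.0065,0,-0.0007],[-0.0065,0,-0.0003],[-0.0065,0,0.0001],[-0.0065,0,0.0005],[-0.0064,0,0.0009],[-0.0064,0,0.0013],[-0.0063,0,0.0017],[-0.0062,0,0.0021]], "spin": [0,0,0,0,0,0,0,0]}}

```text
time_s: 17.3
position: [0.7207, -0.0786, 0.1421]
tool_rot: [0.044, -3.135, 0.003]
force: [-4.9, -5.5, 3.6]
width: 0.249
finger_force: 38.0
```

```bash
python3 - <<'E'
from h import *
s=telemetry.state(); print(s["time_s"],s["position"],yaw(s),s["width"],s["force"],s["wrist_torque"],s["finger_force"])
a=get_image("side");t=get_image("top")
for q in["dish","ball_center"]: print(q,[(np.round(d["bbox"]).tolist(),round(d["score"],2)) for d in spotter.look_for("top",q)][:4])
cr=lambda im,x,y,w,h,f:cv2.resize(im[y:y+h,x:x+w],(w*f,h*f),interpolation=cv2.INTER_CUBIC)
cv2.imwrite("pics/w5.png",np.vstack([cr(a,200,160,160,120,4)[60:360],cr(t,240,155,160,100,4)[:300]])[:,:,::-1])
E
```

```text
17.3 [ 0.72068279 -0.0786403   0.14212793] -3.1138095006562807 0.24878269510536624 [-4.85221525 -5.5235879   3.57389568] [-0.72433973  1.1957752   0.00531409] 37.99331724643707
dish [([257.0, 161.0, 121.0, 12.0], 0.5)]
ball_center []
```

View pics/w5.png

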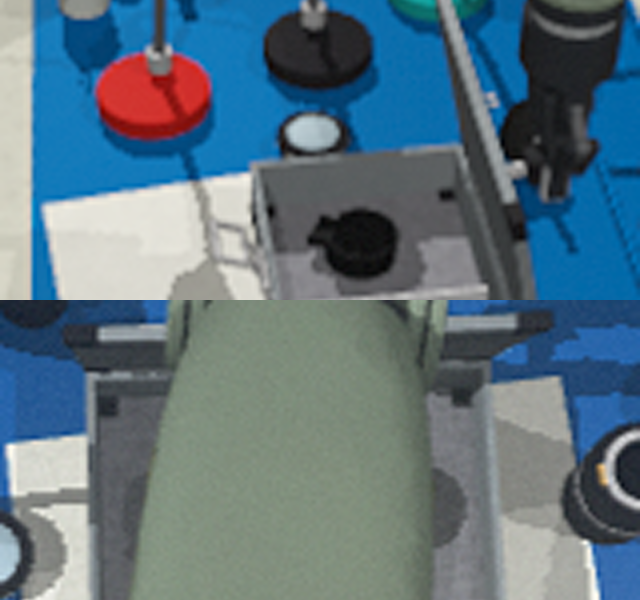

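Emit:
{"method": "step_arm", "body": {"translation": [[0,0,0],[0,0,0],[0,0,-0.008],[0,0,-0.022],[0,0,-0.03],[0,0,-0.033],[0,0,-0.033],[0,0,-0.022]], "spin": [0,0,0,0,0,0,0,0], "jaw": 0.05}}

```text
time_s: 18.5
position: [0.7234, -0.0768, 0.2932]
tool_rot: [-0.044, 3.138, -0.0]
force: [0.5, 0.1, -0.8]
width: 0.586
finger_force: 0.0
```

Emit:
{"method": "step_arm", "body": {"translation": [[0.004,0,-0.006],[0.014,0,0],[0.028,0,0],[0.038,0,0],[0.042,0,0],[0.038,0,0],[0.024,0,0],[0.01,0,0]], "spin": [0,0,0,0,0,0,0,0], "jaw": 0.0854}}

```text
time_s: 19.5
position: [0.5234, -0.0824, 0.2961]
tool_rot: [0.043, -3.141, -0.0]
force: [0.6, -0.2, 0.5]
width: 1.0
finger_force: 0.0
```

```bash
python3 - <<'E'
from h import *
s=telemetry.state(); print(s["time_s"],s["position"],yaw(s),s["width"],s["force"],s["finger_force"])
C=cam("wrist"); im=get_image("wrist"); np.savez("w6.npz",K=C[0],r=C[1],t=C[2])
for q in["dish","ball_center"]: print(q,[(np.round(d["bbox"]).tolist(),round(d["score"],2)) for d in spotter.look_for("wrist",q)][:4])
a=get_image("side")
for q in["dish","ball_center","hasp","lid_knob"]: print("side",q,[(np.round(d["bbox"]).tolist(),round(d["score"],2)) for d in spotter.look_for("side",q)][:4])
L=cv2.resize(im,(560,420)); Rr=cv2.resize(a[150:290,220:300],(240,420))
cv2.imwrite("pics/w6.png",np.hstack([L,Rr])[:,:,::-1])
E
```

```text
19.5 [ 0.52341473 -0.08241612  0.29606136] -3.1139410142680126 0.9996038885736546 [ 0.57066772 -0.19761704  0.51768183] 0.0
dish [([204.0, 181.0, 46.0, 56.0], 0.66)]
ball_center [([220.0, 207.0, 14.0, 15.0], 0.66)]
side dish [([283.0, 256.0, 26.0, 22.0], 0.81)]
side ball_center []
side hasp [([279.0, 231.0, 23.0, 12.0], 0.46)]
side lid_knob [([307.0, 171.0, 34.0, 97.0], 0.65)]
```

View pics/w6.png

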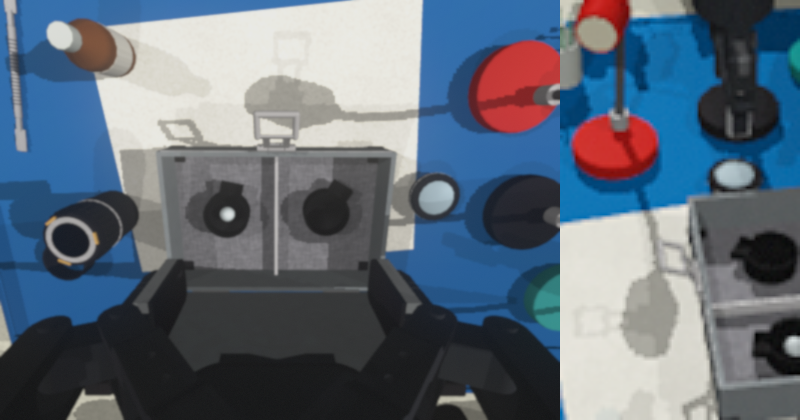

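```bash
cat >> h.py <<'E'
def fit_dish(mask,C,z0,x0):
    a=np.linspace(0,2*np.pi,48)
    def render(p):
        R,t=case_frame(*p); t=t+[0,0,z0]
        ring=np.array([[.031*np.cos(b),.031*np.sin(b),z] for b in a for z in(0,.026)])
        low=np.array([[x,y,z] for x in(.02,.045) for y in(-.015,.015) for z in(.005,.0125)])
        return hullmask(ring@R.T+t,C)|hullmask(low@R.T+t,C)
    f=lambda p:1-(render(p)&mask).sum()/(render(p)|mask).sum()
    rs=[]
    for th in(-.3,0,.3):
        q=np.array([x0[0],x0[1],x0[2]+th]); rs.append(minimize(f,q,method="Nelder-Mead",options=dict(initial_simplex=np.vstack([q,q+[.008,0,0],q+[0,.008,0],q+[0,0,.25]]),maxiter=200)))
    r=min(rs,key=lambda r:r.fun); return r.x,r.fun
E
python3 - <<'E'
from h import *
C=cam("wrist"); im=get_image("wrist").astype(int)
print("ball@.026",at_z((227,214.5),C,.026))
ds=spotter.trace("wrist","dish"); print([(d["bbox"],d["score"]) for d in ds])
for d in ds: print("trace",fit_dish(d["region"],C,.012,[.59,-.149 if d["bbox"][0]<260 else -.015,np.pi]))
dark=(im.max(2)<62); dark[:,:185]=0; dark[:,262:]=0; dark[:175]=0; dark[242:]=0
dark=cv2.morphologyEx(dark.astype(np.uint8),cv2.MORPH_CLOSE,np.ones((3,3))); 
cv2.circle(dark,(227,214),9,1,-1)
n,l,st,_=cv2.connectedComponentsWithStats(dark); k=l[214,227]; print(st[k]); print("dark",fit_dish(l==k,C,.012,[.59,-.149,np.pi]))
# case corners check (front lid edge etc.): inner walls top
for P in([-.095,.145,.062],[-.095,-.145,.062]):
    R,t=case_frame(.5905,-.081,.027); print(proj(R@np.array(P)+t,C))
E
```

```text
ball@.026 [ 0.59102936 -0.14947417  0.026     ]
[([203.2, 177.4, 46.9, 59.1], 0.72)]
trace (array([ 0.58751675, -0.1501437 ,  2.97637492]), np.float64(0.11328125))
[ 203  181   47   55 1880]
dark (array([ 0.58837009, -0.15057273,  2.98823898]), np.float64(0.07707412862052032))
[[396.10813947 150.30294938]]
[[155.42918633 149.89460275]]
```

```bash
python3 - <<'E'
from h import *
plan([.590,-.150,.125],2.985,8,1)
E
```

```text
rows [[-0.0045, -0.0049, 0.0122], [-0.0091, -0.0098, 0.0244], [-0.0093, -0.0095, 0.0244], [-0.0096, -0.0093, 0.0244], [-0.0098, -0.009, 0.0244], [-0.0101, -0.0088, 0.0244], [-0.0103, -0.0085, 0.0244], [-0.0052, -0.0041, 0.0122]] spin [0.76, 1.51, 1.51, 1.51, 1.51, 1.51, 1.51, 0.76]
```

Emit:
{"method": "step_arm", "body": {"translation": [[-0.0045,-0.0049,0.0122],[-0.0091,-0.0098,0.0244],[-0.0093,-0.0095,0.0244],[-0.0096,-0.0093,0.0244],[-0.0098,-0.009,0.0244],[-0.01,-0.0088,0.0244],[-0.0103,-0.0085,0.0244],[-0.0052,-0.0041,0.0122]], "spin": [0.76,1.51,1.51,1.51,1.51,1.51,1.51,0.76]}}

```text
time_s: 21.0
position: [0.589, -0.1505, 0.123]
tool_rot: [-0.248, -3.129, -0.001]
force: [-0.7, 0.9, 0.5]
width: 0.997
finger_force: 0.0
```

```bash
python3 - <<'E'
from h import *
s=telemetry.state(); print(s["time_s"],s["position"],yaw(s),s["width"],s["force"],s["finger_force"])
C=cam("wrist"); im=get_image("wrist")
bl=spotter.look_for("wrist","ball_center"); print([(np.round(d["bbox"],1),d["score"]) for d in bl])
x,y,w,h=bl[0]["bbox"]; print("ball",at_z((x+w/2,y+h/2),C,.026))
ds=spotter.trace("wrist","dish"); print([(d["bbox"],d["score"]) for d in ds])
d=ds[0]; p,e=fit_dish(d["region"],C,.012,[.59,-.15,2.985]);print("trace",p,e)
v=im.copy(); v[d["region"]]=v[d["region"]]//2+[60,0,0]
R,t=case_frame(*p); t=t+[0,0,.012]
for P in([0,0,.004],[.045,0,.0125],[.045,.015,.0125],[.045,-.015,.0125],[0,.031,.026],[0,-.031,.026]): cv2.circle(v,tuple(np.round(proj(R@np.array(P)+t,C)[0]).astype(int)),2,(0,255,0),-1)
cv2.imwrite("pics/w7.png",cv2.resize(np.hstack([im[150:400,120:440],v[150:400,120:440]]),(800,312))[:,:,::-1])
E
```

```text
21.0 [ 0.58898825 -0.15050089  0.12299947] 2.983583548917644 0.9972839825144597 [-0.70822959  0.8961601   0.45019889] 0.0
[(array([265.1, 194.2,  24.6,  24. ]), 0.88), (array([196.7, 304. , 362.5, 116. ]), 0.51)]
ball [ 0.58807855 -0.14881841  0.026     ]
[([234.8, 147.5, 82.7, 100.0], 0.9)]
trace [ 0.58789537 -0.14923265  2.96645355] 0.09612224778179423
```

View pics/w7.png

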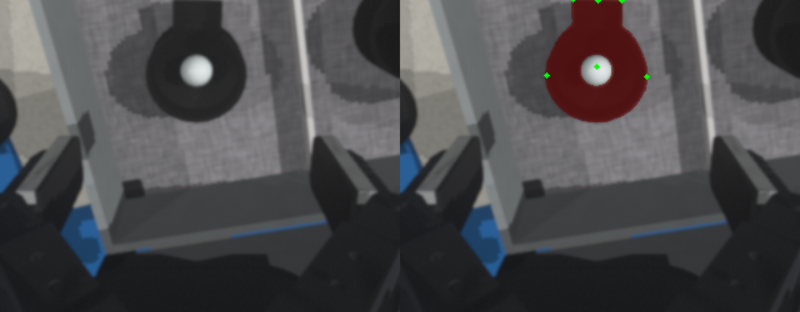

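Emit:
{"method": "step_arm", "body": {"translation": [[0.001,0.0015,0.008],[0,0,0.016],[0,0,0.02],[0,0,0.02],[0,0,0.02],[0,0,0.016],[0,0,0.01],[0,0,0.006]], "spin": [0,0,0,0,0,0,0,0]}}

```text
time_s: 22.15
position: [0.5887, -0.1484, 0.0089]
tool_rot: [-0.246, -3.132, 0.0]
force: [-0.1, 0.4, 0.1]
width: 1.004
finger_force: 0.0
```

Emit:
{"method": "step_arm", "body": {"translation": [[0,0,0],[0,0,0],[0,0,0],[0,0,0],[0,0,0],[0,0,0],[0,0,0],[0,0,0]], "spin": [0,0,0,0,0,0,0,0], "jaw": 0.068, "newtons": 20}}

```text
time_s: 23.15
position: [0.5887, -0.1484, 0.0094]
tool_rot: [-0.246, -3.132, 0.0]
force: [-0.2, 0.7, -0.3]
width: 0.8
finger_force: 0.0
```

```bash
python3 - <<'E'
from h import *
s=telemetry.state(); print(s["time_s"],s["position"],yaw(s),s["width"],s["force"],s["finger_force"])
C=cam("wrist"); im=get_image("wrist")
bl=spotter.look_for("wrist","ball_center"); print([(np.round(d["bbox"],1),d["score"]) for d in bl])
for d in spotter.trace("wrist","dish")[:2]: print(d["bbox"],d["score"],fit_dish(d["region"],C,.012,[.588,-.149,2.975]))
print(proj([.588,-.149,.026],C))
cv2.imwrite("pics/w8.png",im[:,:,::-1])
E
```

```text
23.15 [ 0.58871903 -0.14842153  0.0093816 ] 2.9847446112121245 0.7996813448567739 [-0.18956752  0.65651768 -0.25100525] 0.0
[(array([251.7, 256.3,  42.9,  45.9]), 0.91)]
[198.8, 177.0, 149.7, 180.1] 0.72 (array([ 0.58876675, -0.14973102,  2.96634091]), np.float64(0.10892884121468505))
[[273.15678677 278.03018639]]
```

View pics/w8.png

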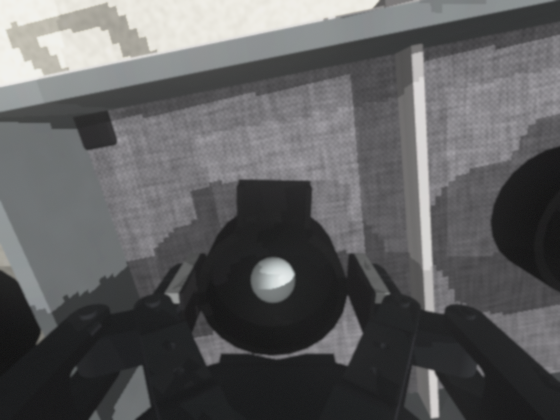

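Emit:
{"method": "step_arm", "body": {"translation": [[0,0,0.001],[0,0,0.001],[0,0,0],[0,0,0],[0,0,0],[0,0,0],[0,0,0],[0,0,0]], "spin": [0,0,0,0,0,0,0,0], "jaw": 0.056, "newtons": 25}}

```text
time_s: 24.3
position: [0.5889, -0.1485, 0.0094]
tool_rot: [0.246, 3.131, -0.001]
force: [-3.4, 0.1, 11.7]
width: 0.72
finger_force: 25.7
```

Emit:
{"method": "step_arm", "body": {"translation": [[0,0,-0.001],[0,0,-0.002],[0,0,-0.003],[0,0,-0.003],[0,0,-0.003],[0,0,-0.003],[0,0,-0.002],[0,0,-0.001]], "spin": [0,0,0,0,0,0,0,0]}}

```text
time_s: 25.3
position: [0.5888, -0.1484, 0.0256]
tool_rot: [0.246, 3.132, -0.0]
force: [-0.5, -0.4, -0.7]
width: 0.722
finger_force: 27.4
```

```bash
python3 - <<'E'
from h import *
s=telemetry.state(); print(s["time_s"],s["position"],yaw(s),s["width"],s["force"],s["finger_force"])
C=cam("wrist"); im=get_image("wrist"); cv2.imwrite("pics/w9.png",im[:,:,::-1])
bl=spotter.look_for("wrist","ball_center"); print([(np.round(d["bbox"],1),d["score"]) for d in bl])
for d in spotter.trace("wrist","dish")[:2]: print(d["bbox"],d["score"],fit_dish(d["region"],C,.030,[.588,-.149,2.975]))
E
```

```text
25.3 [ 0.58877239 -0.14844334  0.0255913 ] 2.9847459229425564 0.7219659693176366 [-0.46153557 -0.35246269 -0.67792437] 27.385801076889038
[(array([253.3, 258.7,  48.1,  44.4]), 0.8)]
[202.1, 177.6, 151.0, 179.3] 0.83 (array([ 0.58774832, -0.1473449 ,  2.97438565]), np.float64(0.09737000602288692))
```

Emit:
{"method": "step_arm", "body": {"translation": [[0,0,-0.004],[0,0,-0.01],[0,0,-0.016],[0,0,-0.02],[0,0,-0.02],[0,0,-0.016],[0,0,-0.01],[0,0,-0.004]], "spin": [0,0,0,0,0,0,0,0]}}

```text
time_s: 26.45
position: [0.5888, -0.1484, 0.1261]
tool_rot: [0.246, 3.131, -0.0]
force: [0.0, 0.7, -0.9]
width: 0.718
finger_force: 27.5
```

```bash
python3 - <<'E'
from h import *
s=telemetry.state(); print(s["time_s"],s["position"],yaw(s),s["width"],s["force"],s["finger_force"])
plan([.594,.0755,.205],1.65,32,8)
get_image("wrist");print([(np.round(d["bbox"],1),d["score"]) for d in spotter.look_for("wrist","ball_center")])
E
```

```text
26.45 [ 0.58883511 -0.14844843  0.1261391 ] 2.9847653148200917 0.718000534984373 [ 0.01390479  0.72411306 -0.94269725] 27.45965554844588
rows [[0.0001, 0.001, -0.0004], [0.0003, 0.0021, -0.0007], [0.0005, 0.0031, -0.0011], [0.0007, 0.0041, -0.0015], [0.001, 0.0051, -0.0018], [0.0014, 0.0061, -0.0022], [0.0019, 0.007, -0.0026], [0.0025, 0.0079, -0.0029], [0.0033, 0.0087, -0.0033], [0.0037, 0.0086, -0.0033], [0.0042, 0.0083, -0.0033], [0.0047, 0.0081, -0.0033], [0.0051, 0.0078, -0.0033], [0.0055, 0.0075, -0.0033], [0.0059, 0.0072, -0.0033], [0.0063, 0.0069, -0.0033], [0.0067, 0.0065, -0.0033], [0.0071, 0.0061, -0.0033], [0.0074, 0.0057, -0.0033], [0.0077, 0.0053, -0.0033], [0.008, 0.0049, -0.0033], [0.0082, 0.0044, -0.0033], [0.0085, 0.0039, -0.0033], [0.0087, 0.0035, -0.0033], [0.0079, 0.0026, -0.0029], [0.007, 0.002, -0.0026], [0.0061, 0.0014, -0.0022], [0.0051, 0.001, -0.0018], [0.0041, 0.0007, -0.0015], [0.0031, 0.0004, -0.0011], [0.0021, 0.0002, -0.0007], [0.001, 0.0001, -0.0004]] spin [0.35, 0.71, 1.06, 1.42, 1.77, 2.12, 2.48, 2.83, 3.19, 3.19, 3.19, 3.19, 3.19, 3.19, 3.19, 3.19, 3.19, 3.19, 3.19, 3.19, 3.19, 3.19, 3.19, 3.19, 2.83, 2.48, 2.12, 1.77, 1.42, 1.06, 0.71, 0.35]
[(array([252.4, 255.8,  47.4,  47.6]), 0.58)]
```

Emit:
{"method": "step_arm", "body": {"translation": [[0.0001,0.001,-0.0004],[0.0003,0.002,-0.0007],[0.0005,0.003,-0.001],[0.0007,0.004,-0.0015],[0.001,0.005,-0.002],[0.0014,0.006,-0.002],[0.002,0.007,-0.0026],[0.0025,0.008,-0.003]], "spin": [0.35,0.7,1.06,1.42,1.77,2.12,2.48,2.83]}}

```text
time_s: 27.55
position: [0.5894, -0.1109, 0.1388]
tool_rot: [0.596, 3.085, -0.0]
force: [-0.8, -1.0, -0.3]
width: 0.718
finger_force: 27.5
```

Emit:
{"method": "step_arm", "body": {"translation": [[0.0033,0.0087,-0.0033],[0.0037,0.0086,-0.0033],[0.0042,0.0083,-0.0033],[0.0047,0.008,-0.0033],[0.005,0.0078,-0.0033],[0.0055,0.0075,-0.0033],[0.006,0.0072,-0.0033],[0.0063,0.007,-0.0033]], "spin": [3.2,3.2,3.2,3.2,3.2,3.2,3.2,3.2]}}

```text
time_s: 28.55
position: [0.5908, -0.0363, 0.1651]
tool_rot: [-1.264, -2.875, 0.001]
force: [-0.4, -0.3, -1.5]
width: 0.724
finger_force: 27.7
```

Emit:
{"method": "step_arm", "body": {"translation": [[0.0067,0.0065,-0.0033],[0.007,0.006,-0.0033],[0.0074,0.0057,-0.0033],[0.0077,0.0053,-0.0033],[0.008,0.005,-0.0033],[0.0082,0.0044,-0.0033],[0.0085,0.004,-0.0033],[0.0087,0.0035,-0.0033]], "spin": [3.2,3.2,3.2,3.2,3.2,3.2,3.2,3.2]}}

```text
time_s: 29.55
position: [0.5926, 0.0384, 0.1913]
tool_rot: [-1.869, -2.524, 0.002]
force: [-1.5, -0.3, -1.1]
width: 0.718
finger_force: 28.0
```

Emit:
{"method": "step_arm", "body": {"translation": [[0.008,0.0026,-0.003],[0.007,0.002,-0.0026],[0.006,0.0014,-0.0022],[0.005,0.001,-0.0018],[0.004,0.0007,-0.0015],[0.003,0.0004,-0.001],[0.002,0.0002,-0.0007],[0.001,0,0]], "spin": [2.8,2.5,2.1,1.8,1.4,1.0,0.7,0.35]}}

```text
time_s: 30.55
position: [0.594, 0.075, 0.2042]
tool_rot: [2.134, 2.305, -0.0]
force: [-0.5, 1.3, -1.0]
width: 0.716
finger_force: 28.0
```

```bash
python3 - <<'E'
from h import *
s=telemetry.state(); print(s["time_s"],s["position"],yaw(s),s["width"],s["force"],s["finger_force"])
Cw=cam("wrist"); w=get_image("wrist"); a=get_image("side"); t=get_image("top"); p=s["position"]
bl=spotter.look_for("wrist","ball_center"); print([(np.round(d["bbox"],1),d["score"]) for d in bl])
for d in spotter.trace("wrist","dish")[:1]: print(fit_dish(d["region"],Cw,p[2]+.0026,[p[0],p[1],yaw(s)]))
bs=spotter.look_for("side","ball_center"); print([(np.round(d["bbox"],1),d["score"]) for d in bs])
Cs=cam("side"); print("expect side px ball",proj(p+[0,0,.0166],Cs))
x,y,ww,h=bl[0]["bbox"]
if bs: X,Y,W,H=bs[0]["bbox"]; print("ball tri",tri([((x+ww/2,y+h/2),Cw),((X+W/2,Y+H/2),Cs)]))
print("ball at z",at_z((x+ww/2,y+h/2),Cw,p[2]+.0166))
cr=lambda im,x,y,w,h,f:cv2.resize(im[y:y+h,x:x+w],(w*f,h*f),interpolation=cv2.INTER_CUBIC)
cv2.imwrite("pics/f1.png",np.vstack([np.hstack([cr(a,230,110,130,100,3),cr(t,140,160,130,100,3)]),np.hstack([cv2.resize(w,(390,292)),cr(a,230,170,130,97,3)[:292] if 0 else cv2.resize(a[170:290,230:390],(390,292))])])[:,:,::-1])
E
```

```text
30.55 [0.59400985 0.07504853 0.2041913 ] 1.647766134459463 0.716200712519285 [-0.52771718  1.27705231 -0.95352487] 27.981929532252252
[(array([252.6, 259.2,  48.5,  43.3]), 0.81), (array([127.1, 361.5,  24.2,  21. ]), 0.72), (array([349.2, 212.4, 120.6, 207.6]), 0.35)]
(array([0.59398931, 0.0755872 , 1.63302216]), np.float64(0.10526315789473684))
[]
expect side px ball [[291.1442599  174.56192366]]
ball at z [0.59408405 0.07485434 0.2207913 ]
```

View pics/f1.png

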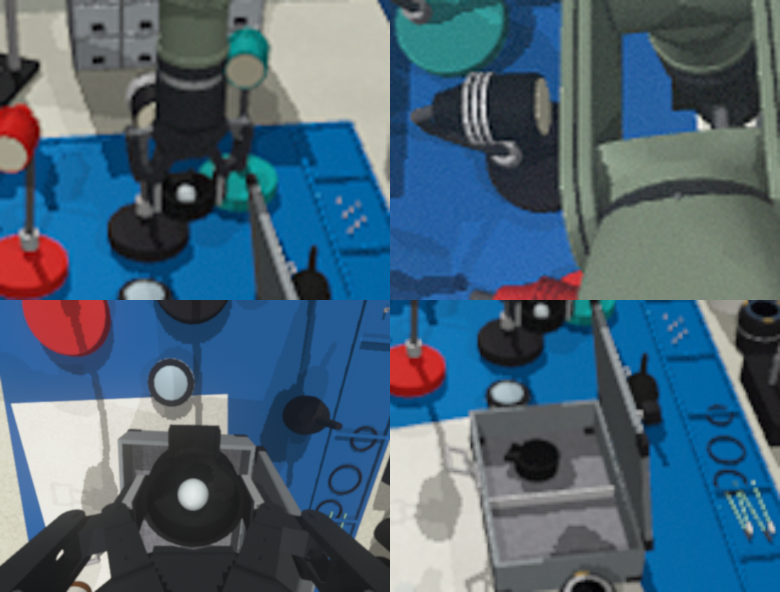

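Emit:
{"method": "step_arm", "body": {"translation": [[0,0,-0.0005],[0,0,0],[0,0,0],[0,0,0],[0,0,0],[0,0,0],[0,0,0],[0,0,0]], "spin": [-0.5,-0.5,-0.5,0,0,0,0,0]}}

```text
time_s: 31.85
position: [0.594, 0.075, 0.2047]
tool_rot: [2.103, 2.333, -0.0]
force: [-0.4, -0.2, -1.5]
width: 0.722
finger_force: 28.0
```

```bash
python3 - <<'E'
from h import *
s=telemetry.state(); print(s["position"],yaw(s),s["finger_force"])
print(ticket.close_job())
E
```

```text
[0.59401338 0.07496631 0.20469086] 1.674340418093626 27.982123265974224
the job is handed in; nothing more can be done
None
```

I handed in the job at about 32 s; no verdict came back. By my camera measurements the hasp is folded to the front and the lid stands open. The dish is gripped level with the ball near its middle, about 15 cm in front of the lamp glass, and its spout points at the lamp within my roughly 0.05 rad uncertainty about the lamp's direction.

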